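# Switch off and tip back the viewer's lamp arm

## Task

Using only the fingers, first press the red lamp button on the grey supply box fully down and let it spring back, then push the viewer's counterweighted lamp arm up (the orange bar is there for that) until it passes its balance point and stays tipped back at its stop. Never take the bar between the fingers, and ease the arm over without flinging it. Leave the dish on the stage, the oil bottle, the stain jar and the slide box where they stand, and finish clear of everything.

Things in the scene. Friction and masses are not known exactly. Their poses are not given: they have to be found in the camera images.
- viewer: fixed cream viewer, standing sideways to the robot; origin at its underside's centre, x to its rear (about robot left), y to its left (mm): body x -120 to 150, 160 wide; black stage x -125 to 125, 180 wide, top at height 90; a 44 dia. focus knob stands 18 out of each side at x 30, height 35; two cheeks (14 thick, y +-43, x 82 to 128) rise to 175 and carry the arm's hinge at x 100, height 160
- lamp_hinge (a point): point on the arm's hinge line, midway between the cheeks, 160 mm above the table; the hinge line runs along the viewer's y. The point's axes turn with the arm: x from the bar to the hinge, y along the hinge line
- push_bar (a point): centre of the orange round bar (20 mm dia., 120 mm long, along the hinge line) at the arm's free end, 200 mm from the hinge; arm down: 160 mm above bare table, 100 mm along -x from the viewer's origin. A beam 22 mm wide, 18 high joins its middle to the hinge; a 56 mm dia. lamp head, 110 mm from the hinge, hangs 35 mm below the beam's centre line. Axes turn with the arm, y along the bar
- lamp_arm (a joint): arm angle, rad: 0 level, at its lower stop; grows as the bar goes up and back over the viewer; upper stop 1.3. A brass weight (40 mm dia., 50 long) 8 mm behind and 62 mm above the hinge (arm down) balances it: below about 0.62 it sinks back to 0, above about 0.75 it swings on by itself, damped, to the upper stop and stays. It takes about 1.2 to 3 N at the bar
- lamp_button_top (a point): centre of the top of the red push button, 30 mm in diameter, facing up, on the grey supply box (fixed, 120 mm by 85 mm, 45 mm high; it stands on the robot's left or right, past one end of the viewer)
- lamp_button (a joint): travel of the lamp button in m: 0 released, 0.006 fully down; sprung, about 5 N at full travel
- dish: loose closed glass dish, 60 mm in diameter and 15 mm high, on the stage under the lamp; origin at the centre of its underside
- oil_bottle: loose amber bottle with black cap, 34 mm in diameter, 75 mm high, standing on the table beside the front (bar end) of the viewer; origin at the centre of its underside
- stain_jar: loose clear jar with blue cap, 40 mm in diameter, 60 mm high, standing on the table beside the front (bar end) of the viewer on the other side; origin at the centre of its underside
- slide_box: loose black and white slide box, 100 mm (x) by 80 mm, 36 mm high, on the table on the side of the viewer without the supply box; origin at the centre of its underside
Not all that is in view belongs to the job. What is meant by the part that bears lamp_button_top is not green or pink, and is the larger of those in its own colour.

How it is judged:
By the outcome, as a careful person would: the job done as asked, in the order asked, and still so for the second after the job is handed in, with the robot touching nothing.
It also fails if it takes over 64 s, if anything falls off the work surface, if the arm or the gripper's body presses on something with over 40 N, if the wrist force passes 120 N, or if a joint passes its speed limit or range.

## Robot

A 6-joint arm with a two-finger parallel gripper is mounted at the origin on the work surface. World frame = base frame: x ahead of the robot, y to its left, z up, the work surface at z = 0. Lengths are in m, angles in degrees, forces in N, time in s.
With the tool pointing down it reaches from about 0.35 to 0.925 m from the base axis. Payload 6.4 kg.
Tool frame: the origin (TCP) lies midway between the tips of the shut fingers; the grasp point (between the pads) lies 19 mm behind it (env.tcp_to_grasp is the distance from the TCP to the grasp point, in m); z points along the fingers, y is the line along which they close (so a half turn about z gives the same grasp; the last joint's range is limited). The gripper opens to 94 mm and grips with 3 to 60 N. Pads are 16 mm wide; open, the fingers measure 119 mm over their backs; the gripper's body (75 mm by 177 mm) begins 78 mm behind the grasp point.
Start: joints at [62.79, 14.043, 89.255, -0, 76.702, -9.975], TCP at [0.193, 0.621, 0.205] pointing down, gripper open.
Joint ranges: [-179.41, 179.41], [-58.25, 129.5], [7.25, 145.43], [-54.29, 234.29], [11.92, 165.04], [-157.13, 157.13]. Speed limits (degrees/s): [147.25, 147.25, 180, 180, 180, 180].

## Interface

Orientations are given as a 3x3 rotation matrix whose columns are the frame's x, y, z axes.
In Python, from station import env, optics gives the robot as it stands.
- The arm moves only by the tool drive_tool, never from a script. Its arguments are lists of equal length, an entry for each row: "dp": the shift along the tool's x, y, z in mm, a list of three; "yaw": the turn about the tool's z in degrees; "grip": the opening, from 0 (shut) to 1 (fully open). A call has 1 to 12 rows; each row shifts and turns the commanded pose from where the row before left it, along the tool's axes as they then stand; what a row does not reach is not made up. A row lasts 1/8 s, in which the tool goes at most 62.5 mm and 10.7 degrees, less where a joint would pass 70% of its speed; a pose out of reach is approached as far as the arm can. A call is refused whole if a number of a shift passes 62.5 or a number of a turn 10.7, either way. A call with a gripper value outside its range is refused whole. The fingers move at their own pace and stop on an object; "squeeze" is the grip in N (left out, the last holds). Time passes only in rows, so rows that do not move let the fingers close. It gives the time, the measured TCP pose, the force, the opening and the grip force at its end, in the units of the state.
- env.observe(): the state, without advancing time (a new reading comes with each control period).
- optics.camera(name): name is "scene" or "top" or "wrist"; returns (picture, depth): 384x512x3 uint8, blue, green, red; 384x512 float32, m along the optical axis (not along the pixel's ray), 0 where there is no reading.
- optics.camera_model(name): a dict with "mtx" (3x3 intrinsics, pixels), "eye" and "rotation" of the camera in the world. Camera axes: x right, y down, z forward; pixel columns grow to the right and rows downward; lengths in m; the calibration is good to about 2 mm. A picture is of the moment at which its call begins: read the wrist's pose just before it. camera_model takes no time and is no camera call; for the wrist camera it gives the pose at the moment of the call.
- env.finish_job(): hands the job in; it is judged then, once.
The state is a dict: "time": time; "q": joint angles; "joint_vel": joint speeds; "tau": joint torques, N m; "ee_pos": TCP position; "orientation": TCP orientation; "ft_force": force on the tool from outside, world axes, zero at the start; "wrist_torque": the same for the moment, N m; "finger_gap": opening from 0.0 (shut) to 1.0 (fully open); "finger_force": force on a finger pad.
Only numpy, scipy, OpenCV 4.12 (cv2) and the standard library are available. Lean on these libraries where they do the work, as an engineer would, in place of code of your own. Each camera call takes 0.05 s, during which the arm holds its last target. There are 200 camera calls.

## Working session

There is one attempt and no reset: what is moved stays moved. The work goes in short steps, Python scripts to look and compute and a tool call to move; the robot and the scene stay as the last step left them, time stands still between calls to the robot, and variables do not carry over. Pictures are saved under pics/ and viewed, at most 10 in all, crops included, and the job is handed in when it is done.

Besides the shell and the picture viewer there is one more tool, called as a command line: name --pt "numbers of a row" for each row, then --argument value for the rest. drive_tool: Moves the arm, as the interface text tells. Its arguments: {"type":"object","properties":{"dp":{"type":"array","items":{"type":"array","items":{"type":"number"}}},"yaw":{"type":"array","items":{"type":"number"}},"grip":{"type":"array","items":{"type":"number"}},"squeeze":{"type":"number"}},"required":["dp","yaw","grip"]}

```bash
mkdir -p pics; cat > h.py <<'E'
import numpy as np, cv2
from station import env, optics
def cloud(n):
    m=optics.camera_model(n); im,d=optics.camera(n)
    K=np.array(m["mtx"]);R=np.array(m["rotation"]);e=np.array(m["eye"])
    v,u=np.mgrid[0:384,0:512]
    P=np.stack([(u-K[0,2])/K[0,0]*d,(v-K[1,2])/K[1,1]*d,d],-1)@R.T+e
    P[d==0]=np.nan
    return im,P
E
python3 - <<'E'
from h import *
a=[]
for n in("scene","top"):
    im,P=cloud(n); np.savez(n,im=im,P=P); a.append(im); print(n,optics.camera_model(n))
cv2.imwrite("pics/a.png",cv2.resize(a[0],(800,600)));cv2.imwrite("pics/b.png",cv2.resize(a[1],(800,600)))
s=env.observe();print(s["ee_pos"],s["orientation"],s["time"])
E
```

```text
scene {'mtx': array([[415.44151875,   0.        , 256.28998329],
       [  0.        , 415.44151875, 192.00717136],
       [  0.        ,   0.        ,   1.        ]]), 'eye': array([ 1.20988638, -0.9135771 ,  0.92296731]), 'rotation': array([[ 0.81077203,  0.35422255, -0.4660205 ],
       [ 0.58535622, -0.48707191,  0.64816591],
       [ 0.00260949, -0.79830279, -0.60225065]])}
top {'mtx': array([[383.71995547,   0.        , 246.10572714],
       [  0.        , 383.71995547, 192.00462554],
       [  0.        ,   0.        ,   1.        ]]), 'eye': array([ 0.31797034, -0.05857557,  1.38737454]), 'rotation': array([[-0.03262958, -0.97594437,  0.21556413],
       [-0.99946665,  0.03157876, -0.00831803],
       [ 0.00131069, -0.21572057, -0.97645426]])}
[0.19232743 0.62035022 0.20449538] [[-9.55103581e-01  2.96271013e-01 -7.97924094e-04]
 [ 2.96271905e-01  9.55102519e-01 -1.46172525e-03]
 [ 3.29032491e-04 -1.63250151e-03 -9.99998613e-01]] 0.1
```

View pics/a.png

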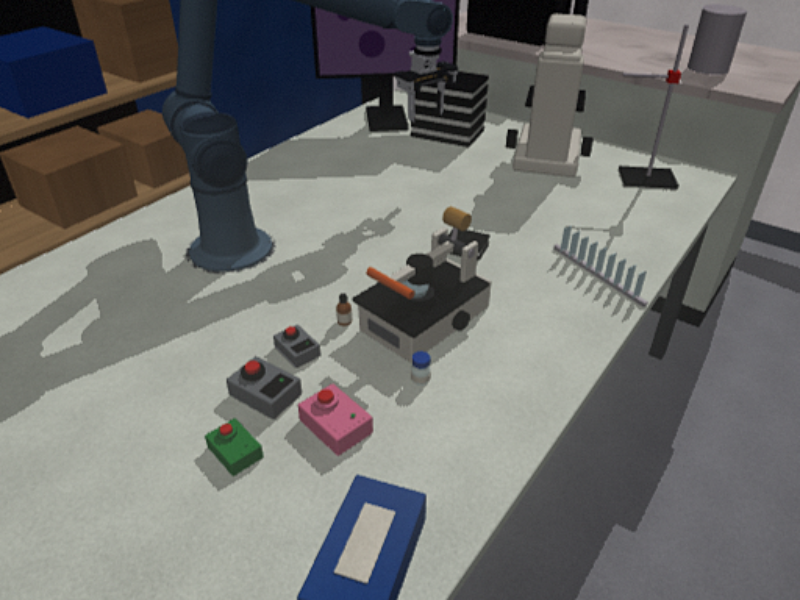

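View pics/b.png

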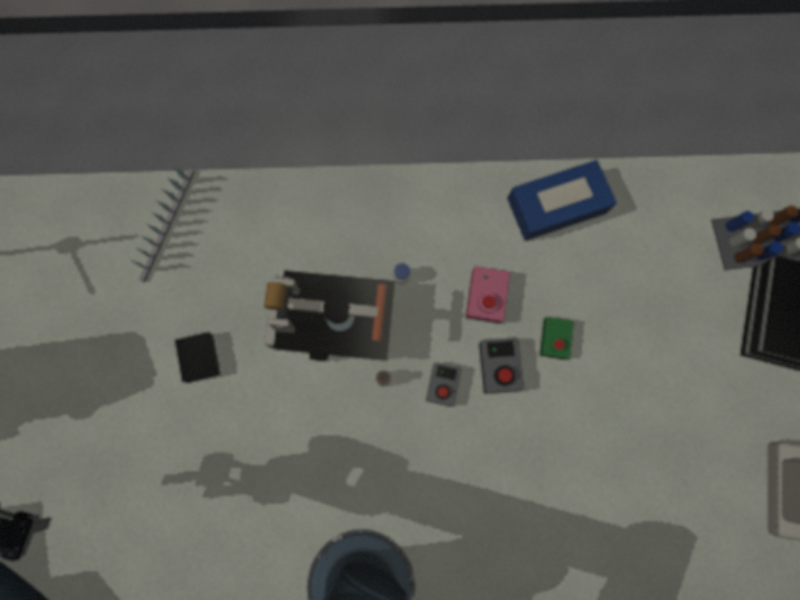

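The scene view shows the viewer with its orange bar at about (390,282). The larger grey box has its red button at (252,370), and the small grey, pink and green boxes are decoys. In the top view the bar is at (379,312), the large grey box's button at (505,375), the bottle at (383,378), the jar at (402,271) and the slide box at (198,357).

```bash
python3 - <<'E'
from h import *
z=np.load("top.npz");im,P=z["im"],z["P"]
hsv=cv2.cvtColor(im,cv2.COLOR_BGR2HSV)
def rep(name,mask,c,r):
    m=np.zeros(mask.shape,np.uint8);cv2.circle(m,(int(c[0]/1.5625),int(c[1]/1.5625)),r,255,-1)
    k=(mask>0)&(m>0)&~np.isnan(P[...,0]); q=P[k]
    top=q[q[:,2]>np.percentile(q[:,2],90)-.012]
    (cx,cy),w,ang=cv2.minAreaRect((q[:,:2]*1000).astype(np.float32))
    print(name,k.sum(),"med",np.median(q,0).round(4),"topmean",top.mean(0).round(4),"rect",np.round([cx,cy,*w,ang],1),"z",np.percentile(q[:,2],[5,50,95]).round(3))
H,S,V=cv2.split(hsv)
red=((H<8)|(H>172))&(S>130)&(V>60)
ora=(H>=3)&(H<20)&(S>110)&(V>60)
rep("button",red,(505,375),14)
rep("smallbtn",red,(443,392),9)
rep("bar",ora,(379,312),30)
rep("weight",(H>8)&(H<28)&(S>90),(275,295),12)
up=lambda lo,hi:(P[...,2]>lo)&(P[...,2]<hi)
rep("greybox",up(.035,.075),(501,366),26)
rep("stage",up(.08,.1),(335,315),60)
rep("bottle",up(.02,.1),(383,378),9)
rep("jar",up(.02,.1),(402,271),9)
rep("slide",up(.02,.1),(198,357),22)
z=np.load("scene.npz");im,P=z["im"],z["P"]
hsv=cv2.cvtColor(im,cv2.COLOR_BGR2HSV);H,S,V=cv2.split(hsv)
red=((H<8)|(H>172))&(S>130)&(V>60);ora=(H>=3)&(H<20)&(S>110)&(V>60)
rep("button",red,(252,370),12)
rep("bar",ora,(390,282),24)
rep("box",(P[...,2]>.035)&(P[...,2]<.06),(262,385),24)
rep("bottle",(P[...,2]>.02),(343,310),14)
rep("jar",(P[...,2]>.02),(421,366),14)
E
```

```text
button 70 med [ 0.4327 -0.328   0.0655] topmean [ 0.4326 -0.329   0.0659] rect [ 434.9 -329.    27.6   31.9   87.2] z [0.057 0.066 0.071]
smallbtn 35 med [ 0.4035 -0.1912  0.0486] topmean [ 0.4024 -0.1917  0.0487] rect [ 402.7 -190.9   20.5   17.9   85.3] z [0.042 0.049 0.053]
bar 154 med [ 0.5569 -0.0553  0.1686] topmean [ 0.5621 -0.0555  0.1688] rect [563.3 -52.9  19.4 116.2  82.2] z [0.158 0.169 0.173]
weight 191 med [0.5886 0.146  0.2384] topmean [0.5886 0.1475 0.2386] rect [589.5 147.9  36.7  49.1  82.2] z [0.23  0.238 0.244]
greybox 832 med [ 0.4551 -0.3262  0.0455] topmean [ 0.4512 -0.328   0.0521] rect [ 456.8 -329.2  119.9   86.6    2.8] z [0.04  0.045 0.064]
stage 2599 med [0.553  0.0428 0.0901] topmean [0.5671 0.0388 0.09  ] rect [577.3  52.5 271.5 181.3  82.4] z [0.085 0.09  0.094]
bottle 81 med [ 0.4337 -0.0606  0.0508] topmean [ 0.4367 -0.0607  0.0743] rect [435.1 -62.1  30.7  32.    0.8] z [0.034 0.051 0.077]
jar 114 med [ 0.6733 -0.1111  0.0582] topmean [ 0.6773 -0.1117  0.0597] rect [ 670.3 -111.7   37.2   49.4   86.4] z [0.025 0.058 0.063]
slide 662 med [0.4978 0.3604 0.0362] topmean [0.4984 0.3608 0.0362] rect [499.  361.8 100.7  81.4  12.2] z [0.031 0.036 0.041]
button 65 med [ 0.4388 -0.3317  0.0656] topmean [ 0.4384 -0.3326  0.0653] rect [ 431.9 -324.2   32.5   45.9   24.8] z [0.06  0.066 0.068]
bar 192 med [ 0.5745 -0.0639  0.1659] topmean [ 0.5727 -0.0635  0.1657] rect [492.1  36.8  92.3 344.3  39.2] z [0.156 0.166 0.17 ]
box 781 med [ 0.4726 -0.3409  0.0444] topmean [ 0.4713 -0.3352  0.0455] rect [ 464.  -330.8  121.7   87.6    2.3] z [0.039 0.044 0.056]
bottle 191 med [ 0.453  -0.0689  0.0515] topmean [ 0.49   -0.0689  0.0864] rect [467.3 -65.   83.6  31.2   4.5] z [0.026 0.052 0.089]
jar 252 med [ 0.6844 -0.1163  0.0402] topmean [ 0.6863 -0.1156  0.0573] rect [662.7 -93.9  47.2 100.3  38.4] z [0.022 0.04  0.06 ]
```

drive_tool --pt "0 0 -25" --pt "0 0 -25" --pt "0 0 -25" --pt "0 0 -25" --pt "0 0 -25" --pt "0 0 -25" --pt "0 0 -25" --pt "0 0 -25" --pt "0 0 0" --pt "0 0 0" --yaw '[10.05,10.05,10.05,10.05,10.05,10.05,10.05,10.05,0,0]' --grip '[0,0,0,0,0,0,0,0,0,0]'

```text
time: 1.35
ee_pos: [0.1924, 0.6205, 0.4038]
orientation: [[0.13, 0.991, -0.001], [0.991, -0.13, -0.002], [-0.002, -0.001, -1.0]]
ft_force: [-0.0, -0.1, -0.8]
finger_gap: 0.008
finger_force: 0.0
```

drive_tool --pt "-48 30.5 0" --pt "-48 30.5 0" --pt "-48 30.5 0" --pt "-48 30.5 0" --pt "-48 30.5 0" --pt "-48 30.5 0" --pt "-48 30.5 0" --pt "-48 30.5 0" --pt "-48 30.5 0" --pt "-48 30.5 0" --pt "-48 30.5 0" --pt "-48 30.5 0" --yaw '[0,0,0,0,0,0,0,0,0,0,0,0]' --grip '[0,0,0,0,0,0,0,0,0,0,0,0]'

```text
time: 2.85
ee_pos: [0.4788, -0.0005, 0.4037]
orientation: [[0.131, 0.991, -0.002], [0.991, -0.131, 0.001], [0.0, -0.002, -1.0]]
ft_force: [-0.3, 0.3, 0.1]
finger_gap: 0.005
finger_force: 0.0
```

drive_tool --pt "-41 0 0" --pt "-41 0 0" --pt "-41 0 0" --pt "-41 0 0" --pt "-41 0 0" --pt "-41 0 0" --pt "-41 0 0" --pt "-41 0 0" --pt "0 0 0" --pt "0 0 0" --pt "0 0 0" --yaw '[0,0,0,0,0,0,0,0,0,0,0]' --grip '[0,0,0,0,0,0,0,0,0,0,0]'

```text
time: 4.22
ee_pos: [0.4355, -0.3226, 0.4053]
orientation: [[0.131, 0.991, -0.0], [0.991, -0.131, 0.0], [0.0, -0.0, -1.0]]
ft_force: [0.1, -0.7, -0.8]
finger_gap: 0.005
finger_force: 0.0
```

drive_tool --pt "-6 0 40" --pt "0 0 40" --pt "0 0 40" --pt "0 0 40" --pt "0 0 40" --pt "0 0 40" --pt "0 0 40" --pt "0 0 35" --pt "0 0 0" --pt "0 0 0" --pt "0 0 0" --yaw '[0,0,0,0,0,0,0,0,0,0,0]' --grip '[0,0,0,0,0,0,0,0,0,0,0]'

```text
time: 5.6
ee_pos: [0.4356, -0.3306, 0.0927]
orientation: [[0.132, 0.991, 0.003], [0.991, -0.132, -0.003], [-0.003, 0.003, -1.0]]
ft_force: [-0.0, 0.5, -0.7]
finger_gap: 0.006
finger_force: 0.0
```

```bash
python3 - <<'E'
from h import *
im,P=cloud("wrist");cv2.imwrite("pics/c.png",im)
H,S,V=cv2.split(cv2.cvtColor(im,cv2.COLOR_BGR2HSV))
k=((((H<8)|(H>172))&(S>130)&(V>60))&(P[...,2]<.08)).astype(np.uint8)
n,l,st,c=cv2.connectedComponentsWithStats(k)
for i in range(1,n):
    if st[i,4]>60:
        q=P[l==i];q=q[np.isfinite(q[:,0])];t=q[q[:,2]>np.percentile(q[:,2],95)-.004];(x,y),w,_=cv2.minAreaRect((t[:,:2]*1000).astype(np.float32));print(st[i],x,y,w,t[:,2].mean())
E
```

```text
[170  17  30  34 800] 405.4375305175781 -193.5709228515625 (20.60338592529297, 20.671478271484375) 0.04824826861772228
[ 451  137   48   43 1531] 602.4524536132812 -306.68280029296875 (28.184194564819336, 29.015522003173828) 0.06556432766694338
[235 198  38  26 721] 436.8917236328125 -325.0372314453125 (17.1788330078125, 28.309537887573242) 0.06547153666523592
```

View pics/c.png

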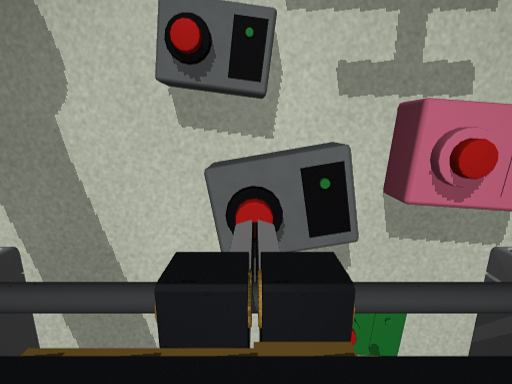

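The wrist view shows the shut fingertips directly over the large grey box's button at (253,215). Its top is at z 0.0655.

drive_tool --pt "0 0 12" --pt "0 0 10" --pt "0 0 4" --pt "0 0 3" --pt "0 0 3" --pt "0 0 3" --pt "0 0 0" --pt "0 0 0" --yaw '[0,0,0,0,0,0,0,0]' --grip '[0,0,0,0,0,0,0,0]'

```text
time: 6.65
ee_pos: [0.4343, -0.3296, 0.0605]
orientation: [[0.132, 0.991, -0.003], [0.991, -0.132, 0.002], [0.002, -0.004, -1.0]]
ft_force: [-15.1, 13.2, 39.3]
finger_gap: 0.007
finger_force: 19.0
```

Pressing gives 39 N against a 5 N spring, so the button has bottomed out. Next I release it and check.

drive_tool --pt "0 0 -5" --pt "0 0 -5" --pt "0 0 -10" --pt "0 0 -30" --pt "0 0 -50" --pt "0 0 -50" --pt "0 0 0" --pt "0 0 0" --pt "0 0 0" --yaw '[0,0,0,0,0,0,0,0,0]' --grip '[0,0,0,0,0,0,0,0,0]'

```text
time: 7.78
ee_pos: [0.4337, -0.3289, 0.2034]
orientation: [[0.133, 0.991, -0.002], [0.991, -0.133, 0.003], [0.002, -0.003, -1.0]]
ft_force: [0.2, -0.0, 0.6]
finger_gap: 0.003
finger_force: 0.0
```

```bash
python3 - <<'E'
from h import *
im,P=cloud("wrist")
H,S,V=cv2.split(cv2.cvtColor(im,cv2.COLOR_BGR2HSV))
k=((((H<8)|(H>172))&(S>130)&(V>60))&(P[...,2]<.08)).astype(np.uint8)
n,l,st,c=cv2.connectedComponentsWithStats(k)
for i in range(1,n):
    if st[i,4]>60:
        q=P[l==i];q=q[np.isfinite(q[:,0])];t=q[q[:,2]>np.percentile(q[:,2],95)-.004];(x,y),w,_=cv2.minAreaRect((t[:,:2]*1000).astype(np.float32));print(st[i],x,y,w,t[:,2].mean())
u=np.array([.132,.991]);v=np.array([.991,-.132]);p=env.observe()["ee_pos"]
t=np.array([.5633,-.0545])-.07*u   # front of the bar, 70 mm short
d=(t-p[:2])*1000;print(p,d@u,d@v)
E
```

```text
[202  58  20  22 340] 405.70513916015625 -193.99510192871094 (20.773151397705078, 20.621753692626953) 0.04821078300726055
[387 136  30  28 656] 602.8641967773438 -306.78424072265625 (27.91386604309082, 28.360687255859375) 0.06559253036552273
[244 177  25  27 521] 436.0283508300781 -331.1106872558594 (28.181135177612305, 27.405576705932617) 0.06557832989355435
[ 0.4337103  -0.32895888  0.20345456] 219.12924150844873 92.19482356220576
```

The button sprang back (top at 0.0656 again). Next I move to the front of the bar and lower.

drive_tool --pt "36.5 15.5 0" --pt "36.5 15.5 0" --pt "36.5 15.5 0" --pt "36.5 15.5 0" --pt "36.5 15.5 0" --pt "36.5 15 0" --pt "0 0 30" --pt "0 0 30" --pt "0 0 28" --pt "0 0 0" --pt "0 0 0" --pt "0 0 0" --yaw '[0,0,0,0,0,0,0,0,0,0,0,0]' --grip '[0,0,0,0,0,0,0,0,0,0,0,0]'

```text
time: 9.32
ee_pos: [0.5561, -0.1254, 0.1189]
orientation: [[0.133, 0.991, 0.002], [0.991, -0.133, -0.001], [-0.001, 0.002, -1.0]]
ft_force: [0.1, -1.2, -0.0]
finger_gap: 0.007
finger_force: 0.0
```

```bash
python3 - <<'E'
from h import *
im,P=cloud("wrist");cv2.imwrite("pics/d.png",im)
H,S,V=cv2.split(cv2.cvtColor(im,cv2.COLOR_BGR2HSV))
k=(H>=3)&(H<20)&(S>110)&(V>60)&(P[...,2]>.14)&(P[...,2]<.18)&(P[...,1]>-.09)
q=P[k];print(len(q),cv2.minAreaRect((q[:,:2]*1000).astype(np.float32)),np.percentile(q[:,2],98),env.observe()["ee_pos"])
E
```

```text
10956 ((566.1533203125, -58.38686752319336), (19.775867462158203, 120.45438385009766), 82.35338592529297) 0.16942452781402645 [ 0.55602752 -0.12535584  0.11884643]
```

View pics/d.png

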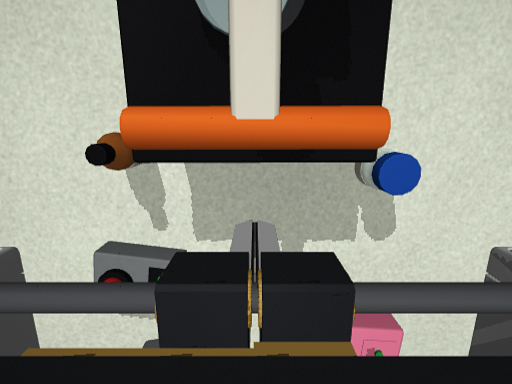

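The wrist view shows the bar spanning (121–390, 127), centred on the fingers at (255,235) and about 50 mm clear of them. I approach the bar front gently.

drive_tool --pt "20 1 0" --pt "15 0 0" --pt "5 0 0" --pt "3 0 0" --pt "2 0 0" --pt "2 0 0" --pt "0 0 0" --pt "0 0 0" --yaw '[0,0,0,0,0,0,0,0]' --grip '[0,0,0,0,0,0,0,0]'

```text
time: 10.38
ee_pos: [0.5625, -0.0787, 0.1175]
orientation: [[0.133, 0.991, -0.0], [0.991, -0.133, -0.0], [-0.0, -0.0, -1.0]]
ft_force: [0.1, 0.3, 0.3]
finger_gap: 0.007
finger_force: 0.0
```

drive_tool --pt "1 0 0" --pt "1 0 0" --pt "1 0 0" --pt "0 0 0" --pt "0 0 0" --yaw '[0,0,0,0,0]' --grip '[0,0,0,0,0]'

```text
time: 11.0
ee_pos: [0.5627, -0.0768, 0.1175]
orientation: [[0.133, 0.991, -0.0], [0.991, -0.133, -0.002], [-0.003, -0.0, -1.0]]
ft_force: [-0.9, -5.6, -0.7]
finger_gap: 0.006
finger_force: 2.8
```

drive_tool --pt "1 0 0" --pt "0 0 -4" --pt "0.1 0 -4" --pt "0.3 0 -4" --pt "0.3 0 -4" --pt "0.3 0 -4" --pt "0 0 0" --yaw '[0,0,0,0,0,0,0]' --grip '[0,0,0,0,0,0,0]'

```text
time: 11.88
ee_pos: [0.5628, -0.0759, 0.1377]
orientation: [[0.133, 0.991, -0.001], [0.991, -0.133, -0.005], [-0.005, -0.0, -1.0]]
ft_force: [-2.2, -9.3, 0.0]
finger_gap: 0.006
finger_force: 4.7
```

```bash
cat > bar.py <<'E'
from h import *
for n in("wrist",):
    im,P=cloud(n)
    H,S,V=cv2.split(cv2.cvtColor(im,cv2.COLOR_BGR2HSV))
    k=(H>=3)&(H<20)&(S>110)&(V>60)&(P[...,2]>.14)&(np.abs(P[...,0]-.57)<.07)&(P[...,1]>-.085)&(P[...,1]<.2)
    q=P[k];print(len(q),np.median(q,0),"topz",np.percentile(q[:,2],98))
E
python3 bar.py
```

```text
9290 [ 0.56550611 -0.05522351  0.18673175] topz 0.26152548966510086
```

The bar has risen with the fingers (about 19 mm), so friction holds. I continue along its arc.

drive_tool --pt "0.7 0 -6.3" --pt "0.9 0 -6.2" --pt "1.0 0 -6.2" --pt "1.2 0 -6.2" --pt "1.4 0 -6.1" --pt "0 0 0" --yaw '[0,0,0,0,0,0]' --grip '[0,0,0,0,0,0]'

```text
time: 12.68
ee_pos: [0.5635, -0.0707, 0.1693]
orientation: [[0.133, 0.991, -0.001], [0.991, -0.133, -0.005], [-0.005, 0.0, -1.0]]
ft_force: [-2.6, -8.4, 0.6]
finger_gap: 0.008
finger_force: 4.6
```

```bash
python3 bar.py
```

```text
9590 [ 0.56609203 -0.04992196  0.21674741] topz 0.2929448539162778
```

drive_tool --pt "1.6 0 -6.1" --pt "1.75 0 -6" --pt "1.9 0 -6" --pt "2.1 0 -5.9" --pt "2.25 0 -5.9" --pt "2.4 0 -5.8" --pt "0 0 0" --yaw '[0,0,0,0,0,0,0]' --grip '[0,0,0,0,0,0,0]'

```text
time: 13.6
ee_pos: [0.5653, -0.0587, 0.2054]
orientation: [[0.133, 0.991, -0.0], [0.991, -0.133, -0.005], [-0.005, 0.0, -1.0]]
ft_force: [-3.8, -8.7, 2.4]
finger_gap: 0.009
finger_force: 4.3
```

```bash
python3 bar.py
```

```text
10020 [ 0.56852686 -0.03793268  0.25130408] topz 0.3291568247777078
```

drive_tool --pt "2.6 0 -5.7" --pt "2.7 0 -5.6" --pt "2.9 0 -5.6" --pt "3.1 0 -5.4" --pt "3.2 0 -5.4" --pt "3.4 0 -5.2" --pt "0 0 0" --yaw '[0,0,0,0,0,0,0]' --grip '[0,0,0,0,0,0,0]'

```text
time: 14.52
ee_pos: [0.5682, -0.0403, 0.2388]
orientation: [[0.133, 0.991, 0.002], [0.991, -0.133, -0.004], [-0.004, 0.002, -1.0]]
ft_force: [-2.6, -5.0, 4.0]
finger_gap: 0.007
finger_force: 3.2
```

```bash
python3 bar.py
```

```text
10142 [ 0.57029672 -0.01966953  0.28341484] topz 0.36254063103406725
```

drive_tool --pt "3.5 0 -5.1" --pt "3.6 0 -5" --pt "2.5 0 -3.2" --pt "2.5 0 -3.1" --pt "2 0 -2.3" --pt "2 0 -2.3" --pt "2 0 -2.2" --pt "2 0 -2.2" --pt "2 0 -2.1" --pt "2 0 -2.1" --pt "0 0 0" --pt "0 0 0" --yaw '[0,0,0,0,0,0,0,0,0,0,0,0]' --grip '[0,0,0,0,0,0,0,0,0,0,0,0]'

```text
time: 16.08
ee_pos: [0.571, -0.0149, 0.2666]
orientation: [[0.133, 0.991, -0.0], [0.991, -0.133, 0.0], [-0.0, -0.0, -1.0]]
ft_force: [-1.1, -0.8, -0.1]
finger_gap: 0.003
finger_force: 0.0
```

```bash
python3 bar.py
```

```text
16230 [0.57682785 0.03202822 0.33538718] topz 0.3903594265012111
```

The arm has left the fingers and is swinging on by itself. I back away and check.

drive_tool --pt "-15 0 0" --pt "-30 0 0" --pt "-40 0 0" --pt "-40 0 0" --pt "-40 0 -20" --pt "-40 0 -20" --pt "-30 0 -20" --pt "0 0 0" --pt "0 0 0" --pt "0 0 0" --pt "0 0 0" --pt "0 0 0" --yaw '[0,0,0,0,0,0,0,0,0,0,0,0]' --grip '[0,0,0,0,0,0,0,0,0,0,0,0]'

```text
time: 17.62
ee_pos: [0.5398, -0.2472, 0.3264]
orientation: [[0.132, 0.991, -0.0], [0.991, -0.132, 0.0], [0.0, -0.0, -1.0]]
ft_force: [-0.7, 0.1, -0.2]
finger_gap: 0.006
finger_force: 0.0
```

drive_tool --pt "0 0 0" --pt "0 0 0" --pt "0 0 0" --pt "0 0 0" --pt "0 0 0" --pt "0 0 0" --pt "0 0 0" --pt "0 0 0" --yaw '[0,0,0,0,0,0,0,0]' --grip '[0,0,0,0,0,0,0,0]'

```text
time: 18.62
ee_pos: [0.5398, -0.2478, 0.3267]
orientation: [[0.133, 0.991, 0.0], [0.991, -0.133, -0.0], [-0.0, 0.0, -1.0]]
ft_force: [0.4, 0.8, 0.8]
finger_gap: 0.006
finger_force: 0.0
```

```bash
python3 - <<'E'
from h import *
im,P=cloud("scene");cv2.imwrite("pics/e.png",cv2.resize(im,(800,600)))
z=np.load("scene.npz");
for n,c in(("bottle",(343,310)),("jar",(421,366))):
    x,y=int(c[0]/1.5625),int(c[1]/1.5625);print(n,np.abs(im[y-8:y+8,x-8:x+8].astype(int)-z["im"][y-8:y+8,x-8:x+8]).mean())
H,S,V=cv2.split(cv2.cvtColor(im,cv2.COLOR_BGR2HSV))
k=(H>=3)&(H<12)&(S>130)&(V>60)&(P[...,2]>.2)&(np.abs(P[...,1]-.08)<.12)&(P[...,2]<.4)
print(k.sum(),np.median(P[k],0))
E
```

```text
bottle 4.662760416666667
jar 3.6432291666666665
182 [0.59305689 0.07981236 0.35820793]
```

View pics/e.png

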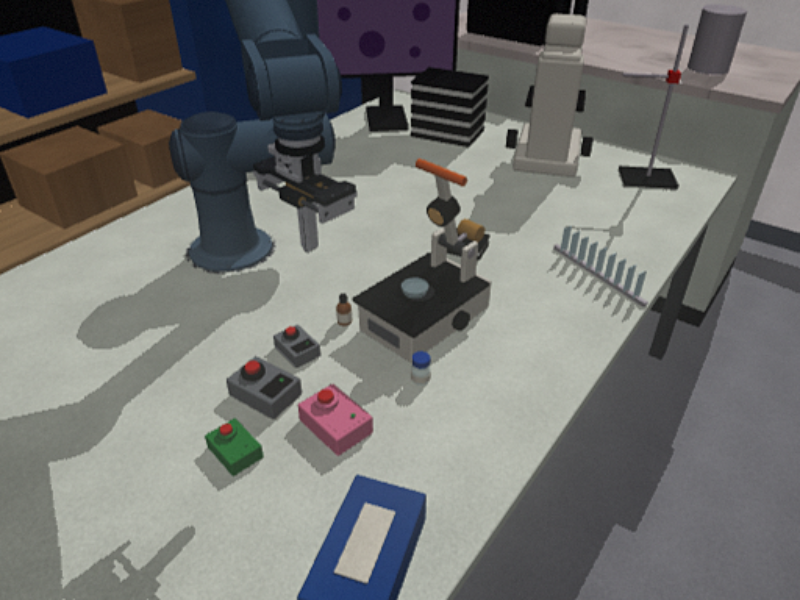

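The arm stands tipped back with its bar at (441,172), z 0.358, which matches the 1.3 rad stop. The dish (415,288), bottle (343,310) and jar (421,366) are unmoved, and the gripper is clear of everything.

```bash
python3 -c "
from station import env
print(env.finish_job())"
```

```text
the job is handed in; nothing more can be done
None
```

The lamp button was pressed fully down and sprang back, then the lamp arm was eased over by its bar and now rests at its upper stop; the dish, bottle and jar look unmoved, the arm never went near the slide box (not rechecked), the gripper is clear, and the job is handed in.

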